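# Offer up a cabinet-door hinge leaf to its jamb block

### The job

The hinge of a workshop cabinet is being refitted: gently set the wooden jamb block upright and squarely across the middle of the narrow raised stand, so that its two steel knuckles hang out over the edge, and let go of it. Then take the loose hinge leaf with the knuckle out of the slotted rack, lower its knuckle between the two on the block until all three knuckle holes lie in one straight line ready for the pin, and finish while still holding it there, steady, in the gripper and without forcing it against the block. Leave the hinge pin, the plain plate in the rack and everything else on the bench where they are.

Things in the scene. Friction and masses are not known exactly. Their poses are not given: they have to be found in the camera images.
- jamb: Loose wooden block, 90 (x) by 56 (y) by 36 mm, 0.4 to 0.8 kg, flat on the bench; origin: centre of underside, z up. A steel leaf 5 mm thick covers its top from x = 5 to 45 mm (top z = 41); two steel knuckles stand off its +x end. Grip it from above across the 56 mm, mid-length; it balances within 6 mm of the middle. Only weight and friction hold it on the stand; pressing on the knuckles tips it.
- jamb_bore (a point): On the block's bore axis, midway between its two knuckles (block x = 58, y = 0, z = 36 mm); axes as the block's, y along the bore. Knuckles: tubes along y, 24 mm outside, 14 mm bore, each 12 mm long, from 16 to 28 mm either side of this point: a gap of 32 mm, open above, below and at the front.
- leaf: Loose steel hinge leaf, 0.13 to 0.23 kg. Origin: middle of its one knuckle, on the bore axis (y); z up. Knuckle 24 mm outside, 14 mm bore, 22 mm long; above it a neck 22 wide, then a plate 9 mm thick (x), 54 wide, z = 20 to 80 mm. A half turn about z looks the same. Starts upright in either rack place, origin 20 mm above the bench; lifts straight up. Grip the plate's 9 mm near the top.
- blank: Plain steel plate without a knuckle, 9 by 54 by 40 mm, 20 mm shorter than the leaf, standing in the rack's other place at the same height; origin 20 mm below its lower edge. Leave alone.
- rack: Fixed plywood rack, base 50 (x) by 156 (y) mm, 58 mm high; origin: centre of underside. Two places, at y = -40 and 40 mm: each has two posts 45 mm apart with an 11 mm slot along y, 18 mm deep, where a plate's lower corners stand 40 mm above the bench, open between for the knuckle.
- stand: Fixed narrow steel stand with a rubber top of 46 (x) by 50 (y) mm, flat and level at 60 mm above the bench; base plate 100 by 100 by 8 mm. Origin at the centre of its underside. The block goes with its length along the stand's x, either way round.
- pin: Loose L-shaped steel hinge pin, 10 mm thick, 90 by 35 mm, lying on the bench; origin on the bench at the middle of the long leg. Leave alone.
- driver: Loose screwdriver lying on the near part of the bench. Leave alone.
- wrench: Loose wrench lying on the far part of the bench. Leave alone.
- cog: Loose flat sprocket ring, 72 mm across, 6 mm thick, lying on the near part of the bench. Leave alone.
- grease: Loose jar, 60 mm across, 60 mm high, on the far part of the bench. Leave alone.
- mug: Loose mug, 76 mm across, 85 mm high, on the far part of the bench. Leave alone.

How it is judged:
By the outcome, as a careful person would: the job done as asked, in the order asked, and still so for the second after the job is handed in, while the arm keeps its last pose, push and grip.
It also fails if it takes over 64 s, if anything falls off the work surface, if the arm or the gripper's body presses on something with over 40 N, if the wrist force passes 120 N, or if a joint passes its speed limit or range.

### The arm

A 6-joint arm with a two-finger parallel gripper is mounted at the origin on the work surface. World frame = base frame: x ahead of the robot, y to its left, z up, the work surface at z = 0. Lengths are in m, angles in rad, forces in N, time in s.
With the tool pointing down it reaches from about 0.35 to 0.925 m from the base axis. Payload 6.4 kg.
Tool frame: the origin (TCP) lies between the finger pads; the fingertips stand 22 mm ahead of it and the grasp point (between the pads) lies 3 mm ahead of it; z points along the fingers, y is the line along which they close (so a half turn about z gives the same grasp; the last joint's range is limited). The gripper opens to 94 mm and grips with 3 to 60 N. Pads are 16 mm wide; open, the fingers measure 119 mm over their backs; the gripper's body (75 mm by 177 mm) begins 78 mm behind the grasp point.
Start: joints at [-1.313, 0.245, 1.558, -0, 1.339, -0.174], TCP at [0.272, -0.59, 0.227] pointing down, gripper open.
Joint ranges: [-3.13, 3.13], [-1.02, 2.26], [0.13, 2.54], [-0.95, 4.09], [0.21, 2.88], [-2.74, 2.74]. Speed limits (rad/s): [2.57, 2.57, 3.14, 3.14, 3.14, 3.14].

### API

Orientations are given as [roll, pitch, yaw] about the fixed x, y, z axes, in that order (R = Rz(yaw) Ry(pitch) Rx(roll)).
In Python, from workcell import ctrl gives the robot as it stands.
- The arm moves only by the tool jog_arm, never from a script. Its argument "increments" is a list of rows, each an object of numbers: "dx", "dy", "dz": the shift along the tool's x, y, z in m; "ax", "ay", "az": the turn, a rotation vector about the tool's x, y, z in rad. In form: [{"dx": .., "dy": .., "dz": .., "ax": .., "ay": .., "az": ..}, ...]. A call has 1 to 20 rows; each row shifts and turns the commanded pose from where the row before left it, along the tool's axes as they then stand; what a row does not reach is not made up. A row lasts 1/12 s, in which the tool goes at most 41.7 mm and 7.16 degrees, less where a joint would pass 70% of its speed; a pose out of reach is approached as far as the arm can. A call with a gripper value outside its range is refused whole. "fingers" is the finger opening in m, from 0 to 0.094, set as the call begins (left out, the last holds). The fingers move at their own pace and stop on an object; "force" is the grip in N (left out, the last holds). Time passes only in rows, so rows that do not move let the fingers close. It gives the time, the measured TCP pose, the force, the opening and the grip force at its end, in the units of the state.
- ctrl.read_state(): the state, without advancing time (a new reading comes with each control period).
- ctrl.read_camera(name): name is "side" or "top"; returns the picture (400x640x3 uint8, blue, green, red); there is no depth.
- ctrl.calibration(name): a dict with "K" (3x3 intrinsics, pixels), "rvec" (rotation vector, rad) and "tvec" (3), from world to camera coordinates, as OpenCV has them. Camera axes: x right, y down, z forward; pixel columns grow to the right and rows downward; lengths in m; the calibration is good to about 2 mm. A picture is of the moment at which its call begins. calibration takes no time and is no camera call.
- ctrl.finish_job(): hands the job in; it is judged then, once.
The state is a dict: "clock": time; "joint_positions": joint angles; "qvel": joint speeds; "effort": joint torques, N m; "position": TCP position; "ee_rot": TCP orientation; "force": force on the tool from outside, world axes, zero at the start; "ft_torque": the same for the moment, N m; "gripper_width": finger opening in m; "grasp_force": force on a finger pad.
Only numpy, scipy, OpenCV 4.12 (cv2) and the standard library are available. Lean on these libraries where they do the work, as an engineer would, in place of code of your own. Each camera call takes 0.05 s, during which the arm holds its last target. There are 200 camera calls.

## Working session

There is one attempt and no reset: what is moved stays moved. The work goes in short steps, Python scripts to look and compute and a tool call to move; the robot and the scene stay as the last step left them, time stands still between calls to the robot, and variables do not carry over. Pictures are saved under pics/ and viewed, at most 10 in all, crops included, and the job is handed in when it is done.

Besides the shell and the picture viewer there is one more tool, called after "Request:" in YAML: its name, and indented under it one key for each argument. jog_arm: Moves the arm, as the interface text tells. Its arguments: {"type":"object","properties":{"increments":{"type":"array"},"fingers":{"type":"number"},"force":{"type":"number"}},"required":["increments"]}

```bash
mkdir -p pics; python3 - <<'E'
from workcell import ctrl
import cv2
for n in("side","top"):
    im=ctrl.read_camera(n); cv2.imwrite(f"pics/{n}0.png",im)
    c=ctrl.calibration(n); import numpy as np
    R=cv2.Rodrigues(np.array(c["rvec"],float))[0]; print(n,c["K"],(-R.T@np.array(c["tvec"]).ravel()),R[2])
print(ctrl.read_state())
E
```

```text
side [[484.02541555   0.         314.92145382]
 [  0.         484.02541555 202.17840872]
 [  0.           0.           1.        ]] [ 0.48177055 -0.89755875  0.68769378] [ 0.08105485  0.80342694 -0.58986037]
top [[476.28616606   0.         324.29635982]
 [  0.         476.28616606 201.07207495]
 [  0.           0.           1.        ]] [ 0.34837491 -0.01739408  1.29517353] [ 0.19472507  0.00571778 -0.9808412 ]
{'clock': 0.1, 'joint_positions': array([-1.31310388e+00,  2.45749051e-01,  1.55887659e+00,  1.69809391e-05,
        1.33870135e+00, -1.74102987e-01]), 'qvel': array([-0.00070138, -0.00240985, -0.00261482, -0.00284858,  0.00026169,
       -0.00059641]), 'effort': array([-8.77632137e-04, -4.16914809e+01, -3.15528524e+01,  6.86132885e-02,
        3.09306616e-02, -5.06054027e-05]), 'position': array([ 0.2719046 , -0.58984615,  0.22646079]), 'ee_rot': array([-3.13988740e+00, -3.16698738e-04,  4.31791247e-01]), 'force': array([1.01383142, 0.57238599, 0.07681544]), 'ft_torque': array([ 0.01999509,  0.00094521, -0.01752812]), 'grasp_force': 0.0, 'gripper_width': 0.09402937427162049}
```

View pics/top0.png

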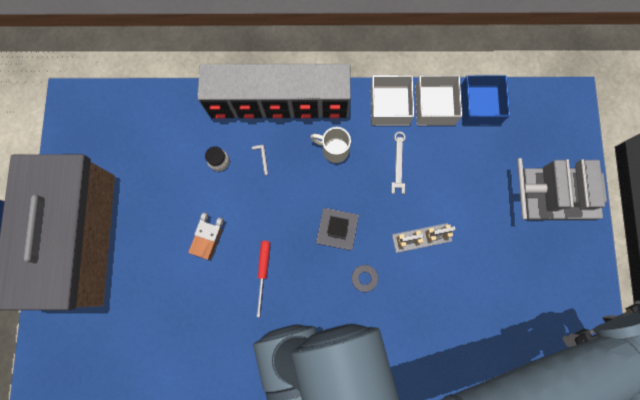

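View pics/side0.png

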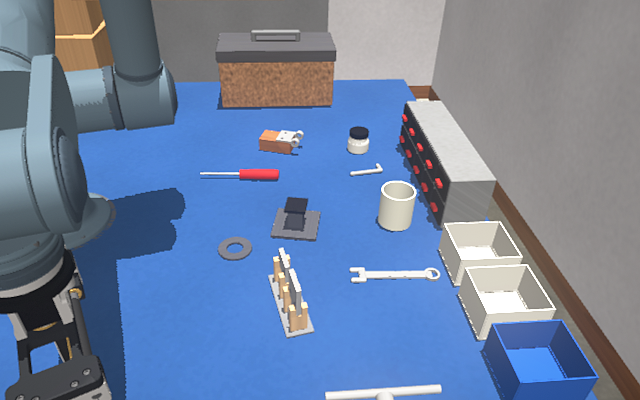

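The top view shows the jamb at about (206,237), the stand at (338,228), the rack at (424,238) with two plates, the pin at (262,158), and the driver at (263,275). I'll zoom in on these.

```bash
python3 - <<'E'
import cv2,numpy as np
t=cv2.imread("pics/top0.png"); s=cv2.imread("pics/side0.png")
def c(im,x,y,w,h,k): return cv2.resize(im[y:y+h,x:x+w],None,fx=k,fy=k,interpolation=cv2.INTER_CUBIC)
a=np.hstack([c(t,180,205,50,60,8),c(t,312,203,50,60,8)])
b=np.hstack([c(t,385,215,80,40,5),c(s,264,240,80,40,5)])
b2=c(s,264,240,60,100,5)
cv2.imwrite("pics/z1.png",a)
cv2.imwrite("pics/z2.png",np.vstack([np.hstack([c(t,385,215,80,50,5),c(s,250,120,60,50,5)]),np.hstack([c(s,260,190,80,60,5),c(s,262,240,60,60,5)])]))
E
```

```text
(no output)
```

View pics/z1.png

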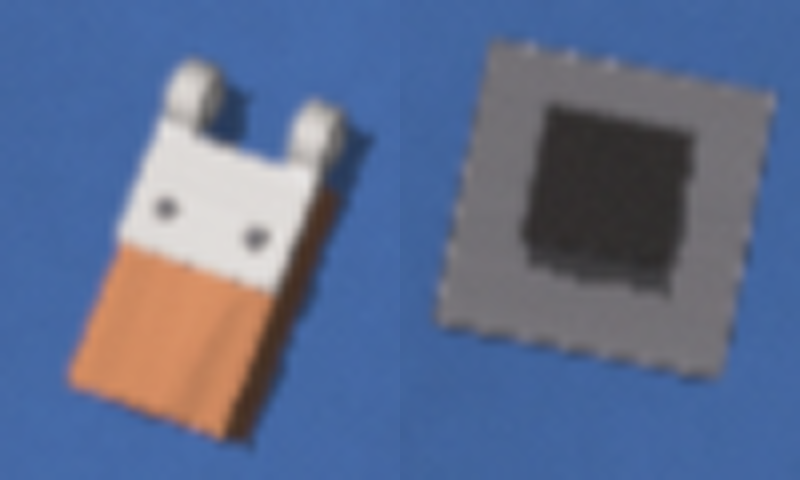

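View pics/z2.png

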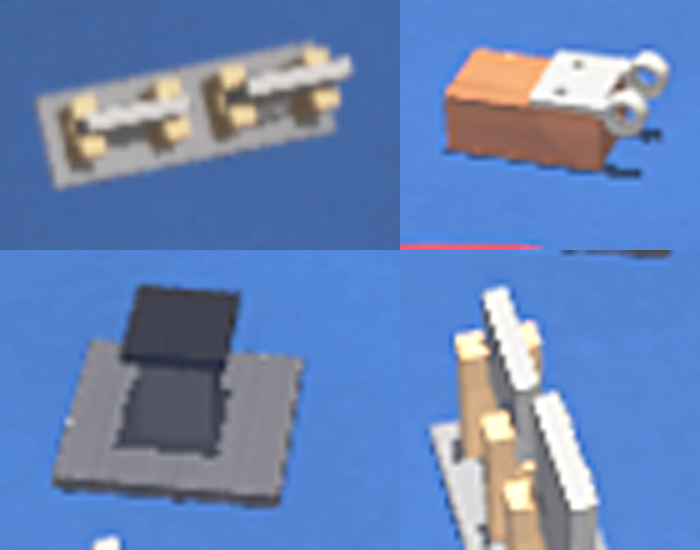

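The jamb's knuckles point away from the robot. The stand has nearly the same heading, so there's no need to turn the block round. Next I'll fit the poses from the corner pixels.

```bash
cat > h.py <<'E'
import numpy as np,cv2
from scipy.optimize import least_squares
from workcell import ctrl
def proj(n,P):
    c=ctrl.calibration(n)
    return cv2.projectPoints(np.array(P,float).reshape(-1,1,3),np.array(c["rvec"],float),np.array(c["tvec"],float),np.array(c["K"],float),None)[0][:,0]
def place(p,P):
    c,s=np.cos(p[2]),np.sin(p[2]); P=np.array(P,float)/1000
    return np.c_[p[0]+c*P[:,0]-s*P[:,1],p[1]+s*P[:,0]+c*P[:,1],P[:,2]]
def fit(obs,p0):
    "obs: {cam:[(local mm),(px)]...}"
    f=lambda p:np.concatenate([(proj(n,place(p,[o[0] for o in v]))-np.array([o[1] for o in v])).ravel() for n,v in obs.items()])
    r=least_squares(f,p0,loss="soft_l1"); return r.x,f(r.x).reshape(-1,2)
def tri(pt,ps,p0=(.4,-.1,.1)):
    return least_squares(lambda p:np.r_[(proj("top",[p])[0]-pt),(proj("side",[p])[0]-ps)],p0)
def px(ox,oy,k,x0=0,y0=0): return lambda X,Y:(ox+(X-x0+.5)/k-.5,oy+(Y-y0+.5)/k-.5)
E
python3 - <<'E'
from h import *
np.set_printoptions(precision=4,suppress=True)
a=px(180,205,8);b=px(312,203,8,400);r=px(385,215,5);sj=px(250,120,5,400);ss=px(260,190,5,0,250);sr=px(262,240,5,400,250)
J={"top":[((45,28,41),a(165,120)),((45,-28,41),a(322,168)),((-45,28,36),a(68,380)),((-45,-28,36),a(225,438)),((5,28,41),a(118,240)),((5,-28,41),a(275,294)),((-45,-28,0),a(250,445))],
"side":[((-45,-28,36),sj(446,93)),((-45,28,36),sj(477,48)),((-45,-28,0),sj(446,152)),((5,-28,41),sj(530,106)),((5,28,41),sj(553,50))]}
S={"top":[((50,50,8),b(495,38)),((50,-50,8),b(777,95)),((-50,-50,8),b(720,380)),((-50,50,8),b(437,326)),((23,25,60),b(548,102)),((23,-25,60),b(695,131)),((-23,25,60),b(523,240))],
"side":[((-50,-50,8),ss(53,485)),((50,-50,8),ss(282,498)),((50,50,8),ss(302,358)),((-50,50,8),ss(92,340)),((-23,-25,60),ss(122,358)),((23,-25,60),ss(230,366)),((23,25,60),ss(240,292)),((-23,25,60),ss(138,286))]}
K={"top":[((25,78,0),r(38,97)),((25,-78,0),r(313,42)),((-25,-78,0),r(337,130)),((-25,78,0),r(60,188))]}
for n,o,p in(("jamb",J,(.3,.3,-.3)),("stand",S,(.3,0,-.2)),("rack",K,(.3,-.2,.2))):
    x,e=fit(o,p);print(n,x,np.degrees(x[2]),e.tolist() and np.round(e,1).tolist())
for n,pt,ps in(("left plate",r(138,112),sr(513,338)),("right plate",r(300,77),sr(565,445))):
    q=tri(pt,ps);print(n,q.x,q.cost)
# leaf hypotheses: top centre at height 100 / 80 in each place
x,_=fit(K,(.3,-.2,.2))
for y in(40,-40):
  for h in(80,100):
    P=place(x,[(0,y,h)]); print(y,h,P,proj("top",P)*5-[1925,1075],(proj("side",P)-[262,240])*5+[400,250])
E
```

```text
jamb [ 0.4936  0.3093 -0.3264] -18.703052927005903 [[-0.2, 0.8], [-0.2, 1.5], [-0.1, 0.5], [0.0, 0.1], [0.1, -0.0], [0.2, -0.0], [0.1, 0.2], [0.1, 0.3], [0.3, 0.2], [0.7, -0.2], [0.5, -1.5], [1.8, 0.5]]
stand [ 0.5268 -0.0467 -0.189 ] -10.831364439400932 [[-0.2, 0.4], [0.4, 0.0], [1.1, 0.3], [0.1, 0.1], [0.4, 0.5], [0.8, 0.4], [0.3, 0.4], [0.3, -1.6], [0.2, -0.5], [0.6, -0.3], [-0.0, 0.0], [0.1, -1.2], [-0.2, -1.2], [0.4, 0.1], [0.3, -0.2]]
rack [ 0.5041 -0.2765  0.2019] 11.56925515301093 [[-0.1, 0.2], [0.3, -0.2], [0.1, 0.0], [-0.3, -0.0]]
left plate [ 0.4946 -0.2356  0.0786] 0.13799522190324093
right plate [ 0.5097 -0.3139  0.1008] 0.11477593388852798
40 80 [[ 0.4961 -0.2373  0.08  ]] [[139.7885 108.9442]] [[516.5928 335.7897]]
40 100 [[ 0.4961 -0.2373  0.1   ]] [[146.8045 104.1341]] [[515.6652 294.9932]]
-40 80 [[ 0.5121 -0.3157  0.08  ]] [[291.5383  77.6962]] [[572.0355 489.473 ]]
-40 100 [[ 0.5121 -0.3157  0.1   ]] [[301.0143  72.3871]] [[571.8388 447.8159]]
```

The leaf is the right-hand plate, at rack y = -40; its top triangulates to z = 0.101, against 0.079 for the blank. I'll turn for the jamb first.

Request:
jog_arm:
  increments:
    - {"az": -0.119}
    - {"az": -0.119}
    - {"az": -0.119}
    - {"az": -0.119}
    - {"az": -0.119}
    - {"az": -0.119}
    - {"az": -0.119}
    - {"az": -0.119}
    - {"az": -0.119}
    - {"az": -0.119}
    - {"az": -0.119}
    - {"az": -0.119}
    - {"az": -0.119}
    - {"az": -0.119}
    - {"az": -0.119}
    - {"az": -0.119}
    - {"az": -0.119}
    - {"az": -0.119}
    - {"az": -0.119}
    - {"az": -0.119}
  fingers: 0.094
  force: 25

```text
invalid input at $.increments[0]: expected keys dx, dy, dz, ax, ay, az
```

```bash
cat >> h.py <<'E'
def to(x,y,z,yaw):
    "remaining shift in tool axes (m) and turn az"
    from scipy.spatial.transform import Rotation as Ro
    s=ctrl.read_state(); R=Ro.from_euler("xyz",s["ee_rot"])
    T=Ro.from_euler("xyz",[np.pi,0,yaw])
    print("t",round(s["clock"],2),"d",np.round(R.inv().apply(np.array([x,y,z])-s["position"]),4),"rot",np.round((R.inv()*T).as_rotvec(),4),"pos",np.round(s["position"],4),np.round(s["ee_rot"],4),"F",np.round(s["force"],2),"T",np.round(s["ft_torque"],3),"w",round(s["gripper_width"],4),round(s["grasp_force"],1))
E
python3 -c "
from h import *
to(.4936,.3093,.20,np.pi-.3264)"
```

```text
t 0.1 d [ 0.5776 -0.7238  0.0279] rot [-4.0000e-04 -2.2000e-03 -2.3834e+00] pos [ 0.2719 -0.5898  0.2265] [-3.1399e+00 -3.0000e-04  4.3180e-01] F [1.01 0.57 0.08] T [ 0.02   0.001 -0.018] w 0.094 0.0
```

Request:
jog_arm:
  increments:
    - {"dx": 0,"dy": 0,"dz": 0,"ax": 0,"ay": 0,"az": -0.119}
    - {"dx": 0,"dy": 0,"dz": 0,"ax": 0,"ay": 0,"az": -0.119}
    - {"dx": 0,"dy": 0,"dz": 0,"ax": 0,"ay": 0,"az": -0.119}
    - {"dx": 0,"dy": 0,"dz": 0,"ax": 0,"ay": 0,"az": -0.119}
    - {"dx": 0,"dy": 0,"dz": 0,"ax": 0,"ay": 0,"az": -0.119}
    - {"dx": 0,"dy": 0,"dz": 0,"ax": 0,"ay": 0,"az": -0.119}
    - {"dx": 0,"dy": 0,"dz": 0,"ax": 0,"ay": 0,"az": -0.119}
    - {"dx": 0,"dy": 0,"dz": 0,"ax": 0,"ay": 0,"az": -0.119}
    - {"dx": 0,"dy": 0,"dz": 0,"ax": 0,"ay": 0,"az": -0.119}
    - {"dx": 0,"dy": 0,"dz": 0,"ax": 0,"ay": 0,"az": -0.119}
    - {"dx": 0,"dy": 0,"dz": 0,"ax": 0,"ay": 0,"az": -0.119}
    - {"dx": 0,"dy": 0,"dz": 0,"ax": 0,"ay": 0,"az": -0.119}
    - {"dx": 0,"dy": 0,"dz": 0,"ax": 0,"ay": 0,"az": -0.119}
    - {"dx": 0,"dy": 0,"dz": 0,"ax": 0,"ay": 0,"az": -0.119}
    - {"dx": 0,"dy": 0,"dz": 0,"ax": 0,"ay": 0,"az": -0.119}
    - {"dx": 0,"dy": 0,"dz": 0,"ax": 0,"ay": 0,"az": -0.119}
    - {"dx": 0,"dy": 0,"dz": 0,"ax": 0,"ay": 0,"az": -0.119}
    - {"dx": 0,"dy": 0,"dz": 0,"ax": 0,"ay": 0,"az": -0.119}
    - {"dx": 0,"dy": 0,"dz": 0,"ax": 0,"ay": 0,"az": -0.119}
    - {"dx": 0,"dy": 0,"dz": 0,"ax": 0,"ay": 0,"az": -0.119}
  fingers: 0.094
  force: 25

```text
clock: 1.77
position: [0.2719, -0.59, 0.2268]
ee_rot: [3.141, -0.001, 2.818]
force: [-0.0, 0.3, 0.1]
gripper_width: 0.094
grasp_force: 0.0
```

```bash
python3 -c "
from h import *
to(.4936,.3093,.20,np.pi-.3264)"
```

```text
t 1.77 d [0.0761 0.9231 0.0277] rot [ 0.001  -0.0006  0.0025] pos [ 0.2719 -0.59    0.2268] [ 3.1406e+00 -6.0000e-04  2.8177e+00] F [-0.03  0.33  0.14] T [ 0.07  -0.121  0.003] w 0.094 0.0
```

Request:
jog_arm:
  increments:
    - {"dx": 0.002,"dy": 0.02,"dz": 0,"ax": 0,"ay": 0,"az": 0}
    - {"dx": 0.003,"dy": 0.036,"dz": 0,"ax": 0,"ay": 0,"az": 0}
    - {"dx": 0.003,"dy": 0.038,"dz": 0,"ax": 0,"ay": 0,"az": 0}
    - {"dx": 0.003,"dy": 0.038,"dz": 0,"ax": 0,"ay": 0,"az": 0}
    - {"dx": 0.003,"dy": 0.038,"dz": 0,"ax": 0,"ay": 0,"az": 0}
    - {"dx": 0.003,"dy": 0.038,"dz": 0,"ax": 0,"ay": 0,"az": 0}
    - {"dx": 0.003,"dy": 0.038,"dz": 0,"ax": 0,"ay": 0,"az": 0}
    - {"dx": 0.003,"dy": 0.038,"dz": 0,"ax": 0,"ay": 0,"az": 0}
    - {"dx": 0.003,"dy": 0.038,"dz": 0,"ax": 0,"ay": 0,"az": 0}
    - {"dx": 0.003,"dy": 0.038,"dz": 0,"ax": 0,"ay": 0,"az": 0}
    - {"dx": 0.003,"dy": 0.038,"dz": 0,"ax": 0,"ay": 0,"az": 0}
    - {"dx": 0.003,"dy": 0.038,"dz": 0,"ax": 0,"ay": 0,"az": 0}
    - {"dx": 0.003,"dy": 0.038,"dz": 0,"ax": 0,"ay": 0,"az": 0}
    - {"dx": 0.003,"dy": 0.038,"dz": 0,"ax": 0,"ay": 0,"az": 0}
    - {"dx": 0.003,"dy": 0.038,"dz": 0,"ax": 0,"ay": 0,"az": 0}
    - {"dx": 0.003,"dy": 0.038,"dz": 0,"ax": 0,"ay": 0,"az": 0}
    - {"dx": 0.003,"dy": 0.038,"dz": 0,"ax": 0,"ay": 0,"az": 0}
    - {"dx": 0.003,"dy": 0.038,"dz": 0,"ax": 0,"ay": 0,"az": 0}
    - {"dx": 0.003,"dy": 0.038,"dz": 0,"ax": 0,"ay": 0,"az": 0}
    - {"dx": 0.003,"dy": 0.038,"dz": 0,"ax": 0,"ay": 0,"az": 0}

```text
clock: 3.43
position: [0.4556, 0.131, 0.2272]
ee_rot: [-3.141, -0.0, 2.812]
force: [1.2, -1.1, 0.5]
gripper_width: 0.0938
grasp_force: 0.0
```

```bash
python3 -c "
from h import *
to(.4936,.3093,.08,np.pi-.3264)"
```

```text
t 3.43 d [0.0218 0.181  0.1472] rot [-0.0001 -0.     -0.0029] pos [0.4556 0.131  0.2272] [-3.1415 -0.      2.8122] F [ 1.17 -1.1   0.54] T [ 0.093 -0.171 -0.008] w 0.0938 0.0
```

Request:
jog_arm:
  increments:
    - {"dx": 0.003,"dy": 0.03,"dz": 0,"ax": 0,"ay": 0,"az": 0}
    - {"dx": 0.003,"dy": 0.03,"dz": 0,"ax": 0,"ay": 0,"az": 0}
    - {"dx": 0.003,"dy": 0.03,"dz": 0,"ax": 0,"ay": 0,"az": 0}
    - {"dx": 0.003,"dy": 0.03,"dz": 0.01,"ax": 0,"ay": 0,"az": 0}
    - {"dx": 0.003,"dy": 0.03,"dz": 0.02,"ax": 0,"ay": 0,"az": 0}
    - {"dx": 0.003,"dy": 0.02,"dz": 0.03,"ax": 0,"ay": 0,"az": 0}
    - {"dx": 0.001,"dy": 0.01,"dz": 0.03,"ax": 0,"ay": 0,"az": 0}
    - {"dx": 0,"dy": 0,"dz": 0.02,"ax": 0,"ay": 0,"az": 0}
    - {"dx": 0,"dy": 0,"dz": 0.01,"ax": 0,"ay": 0,"az": 0}
    - {"dx": 0,"dy": 0,"dz": 0,"ax": 0,"ay": 0,"az": 0}
    - {"dx": 0,"dy": 0,"dz": 0,"ax": 0,"ay": 0,"az": 0}

```text
clock: 4.35
position: [0.4963, 0.3051, 0.1077]
ee_rot: [-3.141, -0.0, 2.811]
force: [-0.4, -0.3, 0.6]
gripper_width: 0.0939
grasp_force: 0.0
```

```bash
python3 -c "
from h import *
to(.4936,.3093,.023,np.pi-.3264)
for n in('top','side'): cv2.imwrite(f'pics/{n}1.png',ctrl.read_camera(n))
a=cv2.imread('pics/top1.png')[195:275,170:240];b=cv2.imread('pics/side1.png')[90:170,240:320]
cv2.imwrite('pics/v1.png',cv2.resize(np.hstack([a,b]),None,fx=5,fy=5,interpolation=cv2.INTER_CUBIC))"
```

```text
t 4.35 d [0.0039 0.0031 0.0847] rot [-0.0002 -0.0002 -0.0038] pos [0.4963 0.3051 0.1077] [-3.1414e+00 -2.0000e-04  2.8114e+00] F [-0.41 -0.3   0.62] T [ 0.04  -0.131 -0.089] w 0.0939 0.0
```

View pics/v1.png

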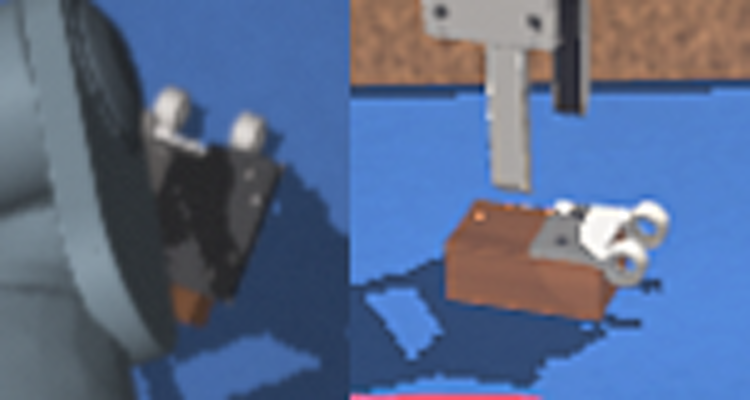

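The open fingers straddle the block, and the near finger is at about (342,128) in the side image. Now I'll correct and descend.

Request:
jog_arm:
  increments:
    - {"dx": 0.0039,"dy": 0.0031,"dz": 0,"ax": 0,"ay": 0,"az": -0.0038}
    - {"dx": 0,"dy": 0,"dz": 0.02,"ax": 0,"ay": 0,"az": 0}
    - {"dx": 0,"dy": 0,"dz": 0.02,"ax": 0,"ay": 0,"az": 0}
    - {"dx": 0,"dy": 0,"dz": 0.02,"ax": 0,"ay": 0,"az": 0}
    - {"dx": 0,"dy": 0,"dz": 0.014,"ax": 0,"ay": 0,"az": 0}
    - {"dx": 0,"dy": 0,"dz": 0.006,"ax": 0,"ay": 0,"az": 0}
    - {"dx": 0,"dy": 0,"dz": 0.002,"ax": 0,"ay": 0,"az": 0}
    - {"dx": 0,"dy": 0,"dz": 0,"ax": 0,"ay": 0,"az": 0}
    - {"dx": 0,"dy": 0,"dz": 0,"ax": 0,"ay": 0,"az": 0}

```text
clock: 5.2
position: [0.4944, 0.3099, 0.0267]
ee_rot: [3.14, 0.002, 2.816]
force: [0.3, 0.3, 1.1]
gripper_width: 0.0941
grasp_force: 0.0
```

```bash
python3 -c "
from h import *
to(.4936,.3093,.026,np.pi-.3264)"
```

```text
t 5.2 d [ 0.0006 -0.0009  0.0007] rot [0.0014 0.0016 0.0004] pos [0.4944 0.3099 0.0267] [3.1402e+00 1.6000e-03 2.8156e+00] F [0.32 0.25 1.13] T [ 0.031 -0.113  0.038] w 0.0941 0.0
```

Request:
jog_arm:
  increments:
    - {"dx": 0,"dy": 0,"dz": 0,"ax": 0,"ay": 0,"az": 0}
    - {"dx": 0,"dy": 0,"dz": 0,"ax": 0,"ay": 0,"az": 0}
    - {"dx": 0,"dy": 0,"dz": 0,"ax": 0,"ay": 0,"az": 0}
    - {"dx": 0,"dy": 0,"dz": 0,"ax": 0,"ay": 0,"az": 0}
    - {"dx": 0,"dy": 0,"dz": 0,"ax": 0,"ay": 0,"az": 0}
    - {"dx": 0,"dy": 0,"dz": 0,"ax": 0,"ay": 0,"az": 0}
    - {"dx": 0,"dy": 0,"dz": 0,"ax": 0,"ay": 0,"az": 0}
    - {"dx": 0,"dy": 0,"dz": 0,"ax": 0,"ay": 0,"az": 0}
    - {"dx": 0,"dy": 0,"dz": 0,"ax": 0,"ay": 0,"az": 0}
    - {"dx": 0,"dy": 0,"dz": 0,"ax": 0,"ay": 0,"az": 0}
  fingers: 0.05
  force: 35

```text
clock: 6.03
position: [0.4934, 0.3093, 0.0255]
ee_rot: [-3.141, -0.0, 2.816]
force: [-2.1, -2.8, 2.9]
gripper_width: 0.056
grasp_force: 35.0
```

```bash
python3 -c "
from h import *
to(.4936,.3093,.026,np.pi-.3264)"
```

```text
t 6.03 d [-0.0002  0.0001 -0.0005] rot [-0.0007 -0.0002  0.0006] pos [0.4934 0.3093 0.0255] [-3.1408e+00 -2.0000e-04  2.8158e+00] F [-2.12 -2.79  2.92] T [-0.532  0.107 -0.003] w 0.056 35.0
```

Request:
jog_arm:
  increments:
    - {"dx": 0,"dy": 0,"dz": -0.005,"ax": 0,"ay": 0,"az": 0}
    - {"dx": 0,"dy": 0,"dz": -0.01,"ax": 0,"ay": 0,"az": 0}
    - {"dx": 0,"dy": 0,"dz": -0.02,"ax": 0,"ay": 0,"az": 0}
    - {"dx": 0,"dy": 0,"dz": -0.02,"ax": 0,"ay": 0,"az": -0.034}
    - {"dx": 0,"dy": 0,"dz": -0.02,"ax": 0,"ay": 0,"az": -0.034}
    - {"dx": 0,"dy": 0,"dz": -0.02,"ax": 0,"ay": 0,"az": -0.034}
    - {"dx": 0,"dy": 0,"dz": -0.02,"ax": 0,"ay": 0,"az": -0.035}
    - {"dx": 0,"dy": 0,"dz": -0.01,"ax": 0,"ay": 0,"az": 0}
    - {"dx": 0,"dy": 0,"dz": 0,"ax": 0,"ay": 0,"az": 0}

```text
clock: 6.78
position: [0.495, 0.3103, 0.1535]
ee_rot: [3.138, 0.005, 2.952]
force: [0.4, 0.0, -3.2]
gripper_width: 0.0559
grasp_force: 35.0
```

```bash
python3 -c "
from h import *
to(.5268,-.0467,.15,np.pi-.189)"
```

```text
t 6.78 d [-0.0986 -0.3446  0.0028] rot [ 0.0032  0.0046 -0.0008] pos [0.495  0.3103 0.1535] [3.1383 0.0046 2.9518] F [ 0.41  0.04 -3.22] T [ 0.098 -0.166 -0.011] w 0.0559 35.0
```

Request:
jog_arm:
  increments:
    - {"dx": -0.003,"dy": -0.0106,"dz": 0,"ax": 0,"ay": 0,"az": 0}
    - {"dx": -0.006,"dy": -0.022,"dz": 0,"ax": 0,"ay": 0,"az": 0}
    - {"dx": -0.009,"dy": -0.03,"dz": 0,"ax": 0,"ay": 0,"az": 0}
    - {"dx": -0.009,"dy": -0.032,"dz": 0,"ax": 0,"ay": 0,"az": 0}
    - {"dx": -0.009,"dy": -0.032,"dz": 0,"ax": 0,"ay": 0,"az": 0}
    - {"dx": -0.009,"dy": -0.032,"dz": 0,"ax": 0,"ay": 0,"az": 0}
    - {"dx": -0.009,"dy": -0.032,"dz": 0,"ax": 0,"ay": 0,"az": 0}
    - {"dx": -0.009,"dy": -0.032,"dz": 0,"ax": 0,"ay": 0,"az": 0}
    - {"dx": -0.009,"dy": -0.032,"dz": 0,"ax": 0,"ay": 0,"az": 0}
    - {"dx": -0.009,"dy": -0.032,"dz": 0,"ax": 0,"ay": 0,"az": 0}
    - {"dx": -0.009,"dy": -0.03,"dz": 0,"ax": 0,"ay": 0,"az": 0}
    - {"dx": -0.005,"dy": -0.018,"dz": 0,"ax": 0,"ay": 0,"az": 0}
    - {"dx": -0.0036,"dy": -0.01,"dz": 0,"ax": 0,"ay": 0,"az": 0}
    - {"dx": 0,"dy": 0,"dz": 0,"ax": 0,"ay": 0,"az": 0}
    - {"dx": 0,"dy": 0,"dz": 0,"ax": 0,"ay": 0,"az": 0}
    - {"dx": 0,"dy": 0,"dz": 0,"ax": 0,"ay": 0,"az": 0}

```text
clock: 8.12
position: [0.5249, -0.0464, 0.1497]
ee_rot: [3.141, -0.002, 2.953]
force: [-0.6, 0.1, -4.6]
gripper_width: 0.056
grasp_force: 35.0
```

```bash
python3 -c "
from h import *
to(.5268,-.0467,.095,np.pi-.189)"
```

```text
t 8.12 d [-0.002  -0.      0.0547] rot [ 0.0007 -0.0017  0.0007] pos [ 0.5249 -0.0464  0.1497] [ 3.1409e+00 -1.7000e-03  2.9533e+00] F [-0.58  0.05 -4.62] T [ 0.047 -0.116  0.001] w 0.056 35.0
```

Request:
jog_arm:
  increments:
    - {"dx": -0.002,"dy": 0,"dz": 0.01,"ax": 0,"ay": 0,"az": 0}
    - {"dx": 0,"dy": 0,"dz": 0.015,"ax": 0,"ay": 0,"az": 0}
    - {"dx": 0,"dy": 0,"dz": 0.015,"ax": 0,"ay": 0,"az": 0}
    - {"dx": 0,"dy": 0,"dz": 0.01,"ax": 0,"ay": 0,"az": 0}
    - {"dx": 0,"dy": 0,"dz": 0.005,"ax": 0,"ay": 0,"az": 0}
    - {"dx": 0,"dy": 0,"dz": 0,"ax": 0,"ay": 0,"az": 0}
    - {"dx": 0,"dy": 0,"dz": 0,"ax": 0,"ay": 0,"az": 0}
    - {"dx": 0,"dy": 0,"dz": 0,"ax": 0,"ay": 0,"az": 0}

```text
clock: 8.78
position: [0.5283, -0.0479, 0.0963]
ee_rot: [-3.141, 0.002, 2.953]
force: [1.2, -1.1, -4.7]
gripper_width: 0.0561
grasp_force: 35.0
```

```bash
python3 -c "
from h import *
to(.5268,-.0467,.0865,np.pi-.189)
for n in('top','side'): cv2.imwrite(f'pics/{n}2.png',ctrl.read_camera(n))
a=cv2.imread('pics/top2.png')[180:270,300:370];b=cv2.imread('pics/side2.png')[150:240,255:335]
cv2.imwrite('pics/v2.png',cv2.resize(np.hstack([a,b]),None,fx=5,fy=5,interpolation=cv2.INTER_CUBIC))"
```

```text
t 8.78 d [0.0017 0.0009 0.0098] rot [-0.0002  0.0016  0.0003] pos [ 0.5283 -0.0479  0.0963] [-3.1414e+00  1.6000e-03  2.9529e+00] F [ 1.15 -1.09 -4.69] T [ 0.038 -0.111  0.002] w 0.0561 35.0
```

View pics/v2.png

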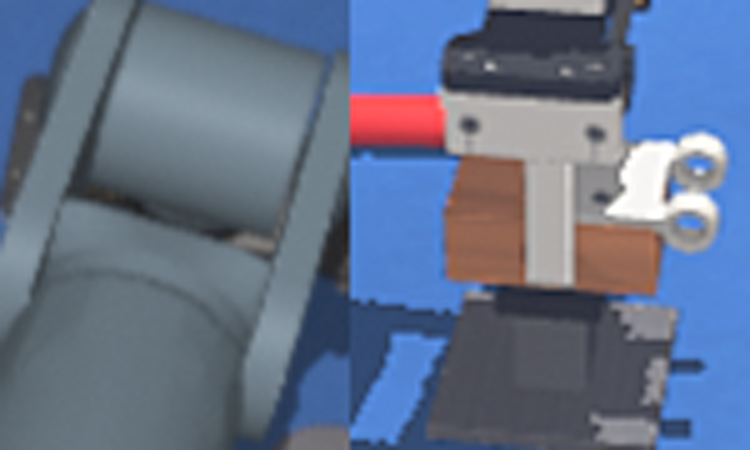

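The side view shows the block level above the stand with the finger at mid-length (about pixel (365,195)). Readings are noisy, so I'll average a few before setting it down.

```bash
cat >> h.py <<'E'
def avg(k=8):
    from scipy.spatial.transform import Rotation as Ro
    P=[];Q=[];F=[];T=[]
    for _ in range(k):
        ctrl.read_camera("side"); s=ctrl.read_state(); P.append(s["position"]);Q.append(Ro.from_euler("xyz",s["ee_rot"]));F.append(s["force"]);T.append(s["ft_torque"])
    P=np.array(P);R=Ro.concatenate(Q).mean()
    print("t",s["clock"],"mean",P.mean(0).round(4),"sd",P.std(0).round(4),"rpy",R.as_euler("xyz").round(4),"F",np.mean(F,0).round(2),"T",np.mean(T,0).round(3),"w",s["gripper_width"],s["grasp_force"])
    return P.mean(0),R
def rem(m,x,y,z,yaw):
    from scipy.spatial.transform import Rotation as Ro
    p,R=m; print("d",R.inv().apply(np.array([x,y,z])-p).round(4),"rot",(R.inv()*Ro.from_euler("xyz",[np.pi,0,yaw])).as_rotvec().round(4))
E
python3 -c "
from h import *
rem(avg(),.5268,-.0467,.0857,np.pi-.189)"
```

```text
t 9.2833 mean [ 0.5278 -0.0479  0.0959] sd [0.0002 0.     0.0003] rpy [-3.1415e+00  8.0000e-04  2.9525e+00] F [-0.06 -0.04 -4.22] T [ 0.052 -0.128  0.005] w 0.05610047579664341 34.997531678527594
d [0.0012 0.001  0.0102] rot [-0.0001  0.0008 -0.    ]
```

Request:
jog_arm:
  increments:
    - {"dx": 0.0012,"dy": 0.001,"dz": 0.002,"ax": 0,"ay": 0,"az": 0}
    - {"dx": 0,"dy": 0,"dz": 0.002,"ax": 0,"ay": 0,"az": 0}
    - {"dx": 0,"dy": 0,"dz": 0.002,"ax": 0,"ay": 0,"az": 0}
    - {"dx": 0,"dy": 0,"dz": 0.001,"ax": 0,"ay": 0,"az": 0}
    - {"dx": 0,"dy": 0,"dz": 0.001,"ax": 0,"ay": 0,"az": 0}
    - {"dx": 0,"dy": 0,"dz": 0.0005,"ax": 0,"ay": 0,"az": 0}
    - {"dx": 0,"dy": 0,"dz": 0.0005,"ax": 0,"ay": 0,"az": 0}
    - {"dx": 0,"dy": 0,"dz": 0,"ax": 0,"ay": 0,"az": 0}
    - {"dx": 0,"dy": 0,"dz": 0,"ax": 0,"ay": 0,"az": 0}
    - {"dx": 0,"dy": 0,"dz": 0,"ax": 0,"ay": 0,"az": 0}

```text
clock: 10.12
position: [0.5266, -0.0467, 0.0865]
ee_rot: [-3.142, 0.0, 2.953]
force: [0.4, 0.4, -4.1]
gripper_width: 0.0554
grasp_force: 35.0
```

```bash
python3 -c "
from h import *
rem(avg(3),.5268,-.0467,.0857,np.pi-.189)"
```

```text
t 10.2667 mean [ 0.5266 -0.0466  0.0865] sd [0. 0. 0.] rpy [-3.1416e+00  2.0000e-04  2.9526e+00] F [ 0.16  0.64 -4.3 ] T [ 0.036 -0.121 -0.01 ] w 0.05575132171817942 34.997531566768885
d [-0.0002 -0.      0.0008] rot [-0.      0.0002  0.    ]
```

Not touching yet: the force still reads the block's weight. I'll creep down.

Request:
jog_arm:
  increments:
    - {"dx": 0,"dy": 0,"dz": 0.0004,"ax": 0,"ay": 0,"az": 0}
    - {"dx": 0,"dy": 0,"dz": 0.0004,"ax": 0,"ay": 0,"az": 0}
    - {"dx": 0,"dy": 0,"dz": 0,"ax": 0,"ay": 0,"az": 0}
    - {"dx": 0,"dy": 0,"dz": 0,"ax": 0,"ay": 0,"az": 0}

```text
clock: 10.6
position: [0.5265, -0.0466, 0.0856]
ee_rot: [-3.142, -0.0, 2.953]
force: [-0.1, -0.6, -4.8]
gripper_width: 0.0557
grasp_force: 35.0
```

```bash
python3 -c "
from h import *
rem(avg(2),.5268,-.0467,.0857,np.pi-.189)"
```

```text
t 10.7 mean [ 0.5266 -0.0466  0.0856] sd [0. 0. 0.] rpy [ 3.1416e+00 -1.0000e-04  2.9526e+00] F [-0.27 -0.29 -4.6 ] T [ 0.043 -0.148 -0.035] w 0.0559955156938295 34.99756548553705
d [-0.0003 -0.     -0.0001] rot [ 0.     -0.0001  0.    ]
```

Request:
jog_arm:
  increments:
    - {"dx": 0,"dy": 0,"dz": 0.0004,"ax": 0,"ay": 0,"az": 0}
    - {"dx": 0,"dy": 0,"dz": 0.0003,"ax": 0,"ay": 0,"az": 0}
    - {"dx": 0,"dy": 0,"dz": 0,"ax": 0,"ay": 0,"az": 0}
    - {"dx": 0,"dy": 0,"dz": 0,"ax": 0,"ay": 0,"az": 0}

```text
clock: 11.03
position: [0.5267, -0.0466, 0.0855]
ee_rot: [-3.142, -0.0, 2.953]
force: [-2.8, 1.7, 3.5]
gripper_width: 0.0558
grasp_force: 35.0
```

Contact: the vertical force went from -4.6 to +3.5 N. Releasing.

Request:
jog_arm:
  increments:
    - {"dx": 0,"dy": 0,"dz": 0,"ax": 0,"ay": 0,"az": 0}
    - {"dx": 0,"dy": 0,"dz": 0,"ax": 0,"ay": 0,"az": 0}
    - {"dx": 0,"dy": 0,"dz": 0,"ax": 0,"ay": 0,"az": 0}
    - {"dx": 0,"dy": 0,"dz": 0,"ax": 0,"ay": 0,"az": 0}
    - {"dx": 0,"dy": 0,"dz": 0,"ax": 0,"ay": 0,"az": 0}
    - {"dx": 0,"dy": 0,"dz": 0,"ax": 0,"ay": 0,"az": 0}
  fingers: 0.085

```text
clock: 11.53
position: [0.5267, -0.0467, 0.085]
ee_rot: [3.142, 0.0, 2.953]
force: [-0.1, 0.0, 0.2]
gripper_width: 0.0846
grasp_force: 0.0
```

```bash
python3 -c "
from h import *
rem(avg(1),.511,-.3145,.18,np.pi/2+.2019)"
```

```text
t 11.5833 mean [ 0.5267 -0.0467  0.085 ] sd [0. 0. 0.] rpy [-3.1416e+00  3.0000e-04  2.9526e+00] F [ 0.65  0.07 -0.5 ] T [ 0.055 -0.074  0.018] w 0.08469458208936631 0.0
d [-0.0349 -0.266  -0.095 ] rot [2.0000e-04 2.0000e-04 1.1799e+00]
```

Request:
jog_arm:
  increments:
    - {"dx": 0,"dy": 0,"dz": -0.004,"ax": 0,"ay": 0,"az": 0}
    - {"dx": 0,"dy": 0,"dz": -0.01,"ax": 0,"ay": 0,"az": 0}
    - {"dx": 0,"dy": 0,"dz": -0.02,"ax": 0,"ay": 0,"az": 0}
    - {"dx": 0,"dy": 0,"dz": -0.03,"ax": 0,"ay": 0,"az": 0}
    - {"dx": 0,"dy": 0,"dz": -0.03,"ax": 0,"ay": 0,"az": 0}
    - {"dx": 0,"dy": 0,"dz": -0.02,"ax": 0,"ay": 0,"az": 0.05}
    - {"dx": 0,"dy": 0,"dz": -0.01,"ax": 0,"ay": 0,"az": 0.11}
    - {"dx": 0,"dy": 0,"dz": 0,"ax": 0,"ay": 0,"az": 0.12}
    - {"dx": 0,"dy": 0,"dz": 0,"ax": 0,"ay": 0,"az": 0.12}
    - {"dx": 0,"dy": 0,"dz": 0,"ax": 0,"ay": 0,"az": 0.12}
    - {"dx": 0,"dy": 0,"dz": 0,"ax": 0,"ay": 0,"az": 0.12}
    - {"dx": 0,"dy": 0,"dz": 0,"ax": 0,"ay": 0,"az": 0.12}
    - {"dx": 0,"dy": 0,"dz": 0,"ax": 0,"ay": 0,"az": 0.12}
    - {"dx": 0,"dy": 0,"dz": 0,"ax": 0,"ay": 0,"az": 0.12}
    - {"dx": 0,"dy": 0,"dz": 0,"ax": 0,"ay": 0,"az": 0.12}
    - {"dx": 0,"dy": 0,"dz": 0,"ax": 0,"ay": 0,"az": 0.06}
    - {"dx": 0,"dy": 0,"dz": 0,"ax": 0,"ay": 0,"az": 0}

```text
clock: 13.0
position: [0.5267, -0.0467, 0.21]
ee_rot: [3.141, 0.001, 1.772]
force: [0.1, -0.4, 0.1]
gripper_width: 0.0853
grasp_force: 0.0
```

```bash
python3 -c "
from h import *
rem(avg(1),.511,-.3145,.18,np.pi/2+.2019)"
```

```text
t 13.05 mean [ 0.5267 -0.0467  0.2098] sd [0. 0. 0.] rpy [3.1407e+00 5.0000e-04 1.7741e+00] F [-0.13  0.09  0.09] T [ 0.028 -0.104  0.02 ] w 0.08513714647482486 0.0
d [-0.2591 -0.0695  0.0299] rot [0.0009 0.0005 0.0014]
```

Request:
jog_arm:
  increments:
    - {"dx": -0.01,"dy": -0.003,"dz": 0,"ax": 0,"ay": 0,"az": 0}
    - {"dx": -0.025,"dy": -0.007,"dz": 0,"ax": 0,"ay": 0,"az": 0}
    - {"dx": -0.035,"dy": -0.009,"dz": 0,"ax": 0,"ay": 0,"az": 0}
    - {"dx": -0.035,"dy": -0.009,"dz": 0,"ax": 0,"ay": 0,"az": 0}
    - {"dx": -0.035,"dy": -0.009,"dz": 0,"ax": 0,"ay": 0,"az": 0}
    - {"dx": -0.035,"dy": -0.009,"dz": 0,"ax": 0,"ay": 0,"az": 0}
    - {"dx": -0.035,"dy": -0.009,"dz": 0,"ax": 0,"ay": 0,"az": 0}
    - {"dx": -0.025,"dy": -0.007,"dz": 0.01,"ax": 0,"ay": 0,"az": 0}
    - {"dx": -0.015,"dy": -0.005,"dz": 0.01,"ax": 0,"ay": 0,"az": 0}
    - {"dx": -0.0091,"dy": -0.0025,"dz": 0.01,"ax": 0,"ay": 0,"az": 0.001}
    - {"dx": 0,"dy": 0,"dz": 0,"ax": 0,"ay": 0,"az": 0}
    - {"dx": 0,"dy": 0,"dz": 0,"ax": 0,"ay": 0,"az": 0}
    - {"dx": 0,"dy": 0,"dz": 0,"ax": 0,"ay": 0,"az": 0}
    - {"dx": 0,"dy": 0,"dz": 0,"ax": 0,"ay": 0,"az": 0}

```text
clock: 14.22
position: [0.5109, -0.3133, 0.1796]
ee_rot: [3.141, 0.0, 1.773]
force: [-0.1, 0.1, 1.0]
gripper_width: 0.085
grasp_force: 0.0
```

```bash
python3 -c "
from h import *
rem(avg(2),.511,-.3145,.093,np.pi/2+.2019)
for n in('top','side'): cv2.imwrite(f'pics/{n}3.png',ctrl.read_camera(n))
a=cv2.imread('pics/top3.png')[170:260,300:390];b=cv2.imread('pics/side3.png')[150:240,255:325]
c=cv2.imread('pics/side3.png')[210:340,240:340]
cv2.imwrite('pics/v3.png',np.hstack([cv2.resize(np.hstack([a,b]),None,fx=3,fy=3,interpolation=cv2.INTER_CUBIC),cv2.resize(c,None,fx=270/130,fy=270/130)]))"
```

```text
t 14.3167 mean [ 0.511  -0.3135  0.1797] sd [0.     0.0001 0.    ] rpy [3.1409e+00 8.0000e-04 1.7733e+00] F [-0.16  0.24  0.33] T [-0.03  -0.083  0.011] w 0.08504736188136124 0.0
d [-0.001  -0.0003  0.0867] rot [0.0007 0.0008 0.0006]
```

View pics/v3.png

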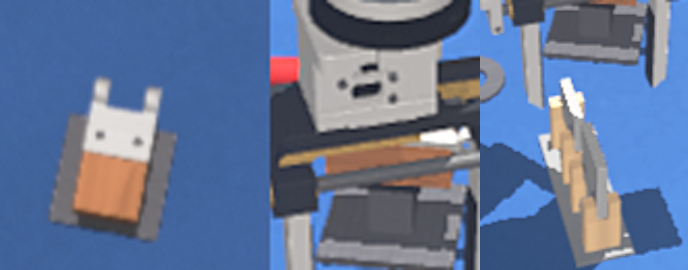

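The block stands level on the stand and square to it, at about pixel (338,222) in the top view. The fingers straddle the leaf. Descending to grip.

Request:
jog_arm:
  increments:
    - {"dx": -0.001,"dy": 0,"dz": 0.01,"ax": 0,"ay": 0,"az": 0}
    - {"dx": 0,"dy": 0,"dz": 0.02,"ax": 0,"ay": 0,"az": 0}
    - {"dx": 0,"dy": 0,"dz": 0.02,"ax": 0,"ay": 0,"az": 0}
    - {"dx": 0,"dy": 0,"dz": 0.02,"ax": 0,"ay": 0,"az": 0}
    - {"dx": 0,"dy": 0,"dz": 0.01,"ax": 0,"ay": 0,"az": 0}
    - {"dx": 0,"dy": 0,"dz": 0.005,"ax": 0,"ay": 0,"az": 0}
    - {"dx": 0,"dy": 0,"dz": 0.001,"ax": 0,"ay": 0,"az": 0}
    - {"dx": 0,"dy": 0,"dz": 0,"ax": 0,"ay": 0,"az": 0}

```text
clock: 15.08
position: [0.5109, -0.3156, 0.0933]
ee_rot: [3.141, 0.0, 1.772]
force: [-0.6, -0.7, 0.8]
gripper_width: 0.0853
grasp_force: 0.0
```

Request:
jog_arm:
  increments:
    - {"dx": 0,"dy": 0,"dz": 0,"ax": 0,"ay": 0,"az": 0}
    - {"dx": 0,"dy": 0,"dz": 0,"ax": 0,"ay": 0,"az": 0}
    - {"dx": 0,"dy": 0,"dz": 0,"ax": 0,"ay": 0,"az": 0}
    - {"dx": 0,"dy": 0,"dz": 0,"ax": 0,"ay": 0,"az": 0}
    - {"dx": 0,"dy": 0,"dz": 0,"ax": 0,"ay": 0,"az": 0}
    - {"dx": 0,"dy": 0,"dz": 0,"ax": 0,"ay": 0,"az": 0}
    - {"dx": 0,"dy": 0,"dz": 0,"ax": 0,"ay": 0,"az": 0}
    - {"dx": 0,"dy": 0,"dz": 0,"ax": 0,"ay": 0,"az": 0}
  fingers: 0.02
  force: 15

```text
clock: 15.75
position: [0.5106, -0.3154, 0.093]
ee_rot: [-3.142, -0.0, 1.772]
force: [0.6, -0.7, -0.4]
gripper_width: 0.035
grasp_force: 0.0
```

```bash
python3 -c "
from h import *
rem(avg(1),.511,-.3145,.093,np.pi/2+.2019)"
```

```text
t 15.8 mean [ 0.5106 -0.3153  0.0929] sd [0. 0. 0.] rpy [-3.1416e+00 -1.0000e-04  1.7716e+00] F [ 0.02 -0.    0.28] T [-0.013 -0.056  0.004] w 0.031135023524406877 0.0
d [ 0.0007  0.0006 -0.0001] rot [-0.     -0.0001 -0.0011]
```

Request:
jog_arm:
  increments:
    - {"dx": 0,"dy": 0,"dz": 0,"ax": 0,"ay": 0,"az": 0}
    - {"dx": 0,"dy": 0,"dz": 0,"ax": 0,"ay": 0,"az": 0}
    - {"dx": 0,"dy": 0,"dz": 0,"ax": 0,"ay": 0,"az": 0}
    - {"dx": 0,"dy": 0,"dz": 0,"ax": 0,"ay": 0,"az": 0}
    - {"dx": 0,"dy": 0,"dz": 0,"ax": 0,"ay": 0,"az": 0}
    - {"dx": 0,"dy": 0,"dz": 0,"ax": 0,"ay": 0,"az": 0}
    - {"dx": 0,"dy": 0,"dz": 0,"ax": 0,"ay": 0,"az": 0}
  fingers: 0.005
  force: 6

```text
clock: 16.38
position: [0.5103, -0.3154, 0.0928]
ee_rot: [-3.141, -0.0, 1.772]
force: [-2.2, -0.7, 0.1]
gripper_width: 0.0089
grasp_force: 6.0
```

```bash
python3 -c "
from h import *
rem(avg(4),.511,-.3145,.093,np.pi/2+.2019)"
```

```text
t 16.5833 mean [ 0.5103 -0.3154  0.0928] sd [0. 0. 0.] rpy [-3.1409e+00 -3.0000e-04  1.7716e+00] F [-3.06 -0.44  0.93] T [-0.151  0.459 -0.021] w 0.008809045481473331 5.999178662896156
d [ 0.0007  0.0009 -0.0002] rot [-0.0007 -0.0003 -0.0011]
```

Request:
jog_arm:
  increments:
    - {"dx": 0,"dy": -0.0005,"dz": 0,"ax": 0,"ay": 0,"az": 0}
    - {"dx": 0,"dy": 0,"dz": 0,"ax": 0,"ay": 0,"az": 0}
    - {"dx": 0,"dy": 0,"dz": 0,"ax": 0,"ay": 0,"az": 0}

```text
clock: 16.83
position: [0.5102, -0.3154, 0.0929]
ee_rot: [3.141, -0.0, 1.772]
force: [-1.3, -0.2, -1.1]
gripper_width: 0.0087
grasp_force: 6.0
```

Request:
jog_arm:
  increments:
    - {"dx": 0,"dy": 0,"dz": 0,"ax": 0,"ay": 0,"az": 0}
    - {"dx": 0,"dy": 0,"dz": 0,"ax": 0,"ay": 0,"az": 0}
    - {"dx": 0,"dy": 0,"dz": 0,"ax": 0,"ay": 0,"az": 0}
    - {"dx": 0,"dy": 0,"dz": 0,"ax": 0,"ay": 0,"az": 0}
  force: 30

```text
clock: 17.17
position: [0.5102, -0.3154, 0.0928]
ee_rot: [3.141, -0.0, 1.772]
force: [-0.5, -0.8, -2.0]
gripper_width: 0.0085
grasp_force: 30.0
```

```bash
python3 -c "
from h import *
rem(avg(2),.511,-.3145,.093,np.pi/2+.2019)"
```

```text
t 17.2667 mean [ 0.5102 -0.3153  0.0929] sd [0. 0. 0.] rpy [ 3.1414e+00 -2.0000e-04  1.7716e+00] F [ 0.05 -0.84 -1.39] T [-0.078 -0.057  0.032] w 0.008838270766152175 29.999453723430634
d [ 0.0007  0.001  -0.0001] rot [ 0.0002 -0.0002 -0.0011]
```

Request:
jog_arm:
  increments:
    - {"dx": 0,"dy": 0,"dz": -0.004,"ax": 0,"ay": 0,"az": 0}
    - {"dx": 0,"dy": 0,"dz": -0.008,"ax": 0,"ay": 0,"az": 0}
    - {"dx": 0,"dy": 0,"dz": -0.015,"ax": 0,"ay": 0,"az": 0}
    - {"dx": 0,"dy": 0,"dz": -0.02,"ax": 0,"ay": 0,"az": 0}
    - {"dx": 0,"dy": 0,"dz": -0.025,"ax": 0,"ay": 0,"az": 0}
    - {"dx": 0,"dy": 0,"dz": -0.025,"ax": 0,"ay": 0,"az": 0}
    - {"dx": 0,"dy": 0,"dz": -0.02,"ax": 0,"ay": 0,"az": 0}
    - {"dx": 0,"dy": 0,"dz": -0.013,"ax": 0,"ay": 0,"az": 0}
    - {"dx": 0,"dy": 0,"dz": 0,"ax": 0,"ay": 0,"az": 0}
    - {"dx": 0,"dy": 0,"dz": 0,"ax": 0,"ay": 0,"az": 0}

```text
clock: 18.1
position: [0.5103, -0.3156, 0.2234]
ee_rot: [3.141, 0.001, 1.772]
force: [0.0, 0.2, -1.9]
gripper_width: 0.0087
grasp_force: 30.0
```

```bash
python3 -c "
from h import *
m=avg(2)
for n in('top','side'): cv2.imwrite(f'pics/{n}4.png',ctrl.read_camera(n))
b=place((.5267,-.0467,-.189),[(58,0,96)])[0];print(b)
rem(m,b[0],b[1],.223,np.pi/2-.189)
a=cv2.imread('pics/top4.png')[190:250,310:370];d=cv2.imread('pics/side4.png')[195:295,255:325]
cv2.imwrite('pics/v4.png',np.hstack([cv2.resize(a,None,fx=8,fy=8,interpolation=cv2.INTER_CUBIC),cv2.resize(d,(336,480),interpolation=cv2.INTER_CUBIC)[:, :320]]))"
```

```text
t 18.2 mean [ 0.5096 -0.3149  0.2215] sd [0.0001 0.0001 0.0004] rpy [-3.1403e+00 -1.8000e-03  1.7716e+00] F [-0.46  0.18 -2.14] T [-0.008 -0.085  0.042] w 0.00877668572737777 29.99948501586914
[ 0.58366717 -0.05759685  0.096     ]
d [ 0.2374  0.1239 -0.0012] rot [-0.0016 -0.0016  0.3898]
```

View pics/v4.png

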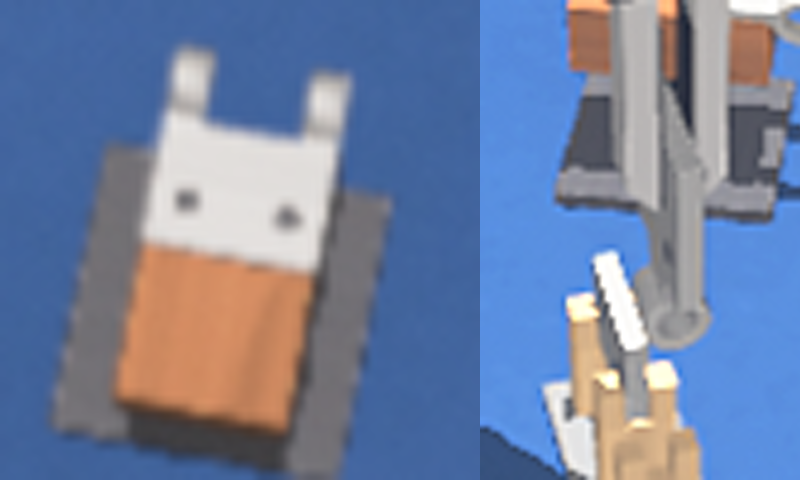

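The leaf, with its knuckle, is out of the rack, and the plain plate stays put. I'll refine the placed block's position from its corners in the top crop.

```bash
python3 - <<'E'
from h import *
b=px(310,190,8)
J={"top":[((45,28,101),b(165,108)),((45,-28,101),b(341,142)),((5,28,101),b(145,240)),((5,-28,101),b(318,272)),((-45,28,96),b(117,402)),((-45,-28,96),b(291,434))]}
x,e=fit(J,(.52,-.05,-.19));print(x,e.round(1).tolist())
K=[(70,28,96),(70,-28,96),(58,28,108),(58,-28,108)]
for q in(x,(.5267,-.0467,-.189)): print(((proj("top",place(q,K))-[309.5,189.5])*8).round(0).tolist())
S={"top":[((50,50,8),b(107,142)),((50,-50,8),b(390,202)),((-50,50,8),b(52,430))]}
print(fit(S,(.52,-.05,-.19)))
E
```

```text
[ 0.52777009 -0.04551609 -0.175559  ] [[0.1, 1.3], [-0.2, 0.8], [-0.1, 0.0], [0.1, -0.2], [-0.0, -0.7], [0.1, -0.8]]
[[180.0, 46.0], [352.0, 76.0], [174.0, 75.0], [348.0, 105.0]]
[[187.0, 49.0], [358.0, 81.0], [180.0, 77.0], [354.0, 110.0]]
(array([ 0.52681882, -0.04540372, -0.19474526]), array([[-0.04723922,  0.31724289],
       [ 0.3959615 , -0.27509231],
       [-0.33501371, -0.04078765]]))
```

Request:
jog_arm:
  increments:
    - {"dx": 0.01,"dy": 0.005,"dz": 0,"ax": 0,"ay": 0,"az": 0}
    - {"dx": 0.02,"dy": 0.01,"dz": 0,"ax": 0,"ay": 0,"az": 0}
    - {"dx": 0.025,"dy": 0.014,"dz": 0,"ax": 0,"ay": 0,"az": 0}
    - {"dx": 0.03,"dy": 0.016,"dz": 0,"ax": 0,"ay": 0,"az": 0}
    - {"dx": 0.03,"dy": 0.016,"dz": 0,"ax": 0,"ay": 0,"az": 0}
    - {"dx": 0.03,"dy": 0.016,"dz": 0,"ax": 0,"ay": 0,"az": 0}
    - {"dx": 0.03,"dy": 0.016,"dz": 0,"ax": 0,"ay": 0,"az": 0}
    - {"dx": 0.03,"dy": 0.016,"dz": 0,"ax": 0,"ay": 0,"az": 0}
    - {"dx": 0.02,"dy": 0.01,"dz": 0,"ax": 0,"ay": 0,"az": 0}
    - {"dx": 0.012,"dy": 0.005,"dz": 0,"ax": 0,"ay": 0,"az": 0}
    - {"dx": 0,"dy": 0,"dz": 0,"ax": 0,"ay": 0,"az": 0.05}
    - {"dx": 0,"dy": 0,"dz": 0,"ax": 0,"ay": 0,"az": 0.09}
    - {"dx": 0,"dy": 0,"dz": 0,"ax": 0,"ay": 0,"az": 0.09}
    - {"dx": 0,"dy": 0,"dz": 0,"ax": 0,"ay": 0,"az": 0.09}
    - {"dx": 0,"dy": 0,"dz": 0,"ax": 0,"ay": 0,"az": 0.07}
    - {"dx": 0,"dy": 0,"dz": 0,"ax": 0,"ay": 0,"az": 0}
    - {"dx": 0,"dy": 0,"dz": 0,"ax": 0,"ay": 0,"az": 0}
    - {"dx": 0,"dy": 0,"dz": 0,"ax": 0,"ay": 0,"az": 0}

```text
clock: 19.8
position: [0.5842, -0.0586, 0.2227]
ee_rot: [-3.141, -0.0, 1.383]
force: [0.1, -0.4, -2.1]
gripper_width: 0.0089
grasp_force: 30.0
```

```bash
python3 -c "
from h import *
b=place((.5267,-.0467,-.189),[(58,0,96)])[0]
rem(avg(3),b[0],b[1],.1945,np.pi/2-.189)"
```

```text
t 19.95 mean [ 0.5842 -0.0586  0.2228] sd [0. 0. 0.] rpy [-3.1413 -0.      1.3824] F [ 0.14 -0.02 -1.2 ] T [ 0.02  -0.099  0.025] w 0.008937921264287727 29.999496638774872
d [ 0.0008 -0.0007  0.0283] rot [-0.0003 -0.      0.0006]
```

Request:
jog_arm:
  increments:
    - {"dx": 0.0008,"dy": -0.0007,"dz": 0.005,"ax": 0,"ay": 0,"az": 0}
    - {"dx": 0,"dy": 0,"dz": 0.008,"ax": 0,"ay": 0,"az": 0}
    - {"dx": 0,"dy": 0,"dz": 0.005,"ax": 0,"ay": 0,"az": 0}
    - {"dx": 0,"dy": 0,"dz": 0,"ax": 0,"ay": 0,"az": 0}
    - {"dx": 0,"dy": 0,"dz": 0,"ax": 0,"ay": 0,"az": 0}
    - {"dx": 0,"dy": 0,"dz": 0,"ax": 0,"ay": 0,"az": 0}

```text
clock: 20.45
position: [0.5839, -0.0576, 0.2049]
ee_rot: [-3.142, -0.0, 1.382]
force: [-0.7, 0.2, -1.3]
gripper_width: 0.0088
grasp_force: 30.0
```

```bash
python3 -c "
from h import *
q=(.5267,-.0467,-.189)
b=place(q,[(58,0,96)])[0]
m=avg(3);rem(m,b[0],b[1],.1688,np.pi/2-.189)
im=ctrl.read_camera('side');cv2.imwrite('pics/side5.png',im)
p=m[0];L=np.array([p[0],p[1],p[2]-.0728]);yd=np.array([.1879,.9822,0])
P=[L-.011*yd]+list(place(q,[(58,-28,96),(58,16,96),(70,-28,96),(45,-28,60),(45,-28,101)]));uv=proj('side',P)
print(uv.round(1).tolist())
o=np.array([285,135]);W=60;c=cv2.resize(im[o[1]:o[1]+60,o[0]:o[0]+80],None,fx=10,fy=10,interpolation=cv2.INTER_CUBIC)
print(((uv-o+.5)*10).round(0).tolist())
cv2.imwrite('pics/v5.png',c)"
```

```text
t 20.6 mean [ 0.584  -0.0577  0.2053] sd [0.     0.     0.0001] rpy [3.1410e+00 1.0000e-04 1.3816e+00] F [ 0.07 -0.28 -1.49] T [-0.04  -0.056  0.008] w 0.008919458477302446 29.999433159828186
d [-0.     -0.0004  0.0365] rot [ 0.0006  0.0001 -0.0002]
[[323.4, 181.0], [322.0, 200.1], [323.8, 188.2], [327.7, 200.5], [315.4, 213.3], [315.8, 197.7]]
[[389.0, 465.0], [375.0, 656.0], [393.0, 537.0], [432.0, 660.0], [309.0, 788.0], [313.0, 632.0]]
```

View pics/v5.png

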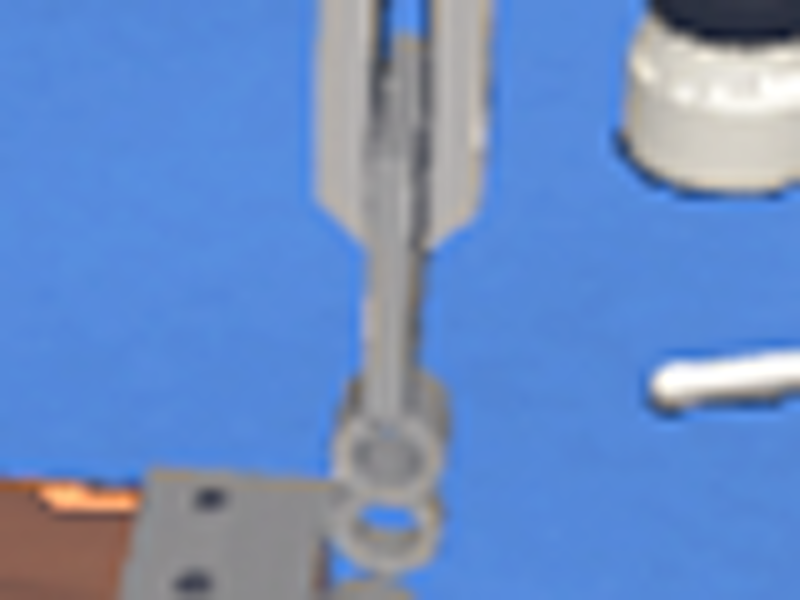

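In the side view the leaf knuckle is centred at about crop pixel (388,455). The far jamb knuckle is directly below it at about (388,525). Both are within half a pixel of each other in x, so I'll measure their right silhouettes to sub-pixel accuracy.

```bash
cat >> h.py <<'E'
def tube(c,yaw,y0,y1,r=.012):
    t=np.linspace(0,2*np.pi,73);X=np.r_[r*np.cos(t),r*np.cos(t)];Y=np.r_[t*0+y0,t*0+y1];Z=np.r_[r*np.sin(t),r*np.sin(t)]
    k,s=np.cos(yaw),np.sin(yaw);return np.c_[c[0]+k*X-s*Y,c[1]+s*X+k*Y,c[2]+Z]
def right(im,v0,v1,ulo,uhi):
    S=im[:,:,0].astype(float)-im[:,:,2];o=[]
    for v in range(v0,v1+1):
        r=S[v];bg=np.median(r[uhi-4:uhi+1]);fg=S[v,ulo];h=(bg+fg)/2
        u=uhi
        while u>ulo and r[u]>h:u-=1
        o.append(round(u+(h-r[u])/(r[u+1]-r[u]),2))
    return o
def hullright(P,v0,v1):
    uv=proj("side",P);H=cv2.convexHull(uv.astype(np.float32))[:,0];o=[]
    for v in range(v0,v1+1):
        xs=[]
        for a,b in zip(H,np.roll(H,-1,0)):
            if (a[1]-v)*(b[1]-v)<0: xs.append(a[0]+(v-a[1])/(b[1]-a[1])*(b[0]-a[0]))
        o.append(round(float(max(xs)),2) if xs else None)
    return o
E
python3 - <<'E'
from h import *
im=cv2.imread('pics/side5.png');q=(.5267,-.0467,-.189);B=place(q,[(58,0,96)])[0];L=np.array([.584,-.0577,.1325])
for n,P,v0,v1 in(("leaf",tube(L,-.189,-.011,.011),174,184),("far",tube(B,-.189,.016,.028),185,192),("near",tube(B,-.189,-.028,-.016),195,206)):
    print(n);print(right(im,v0,v1,322,340));print(hullright(P,v0,v1))
E
```

```text
leaf
[np.float64(329.43), np.float64(329.46), np.float64(329.61), np.float64(329.6), np.float64(329.53), np.float64(329.32), np.float64(329.17), np.float64(329.04), np.float64(328.59), np.float64(328.39), np.float64(328.5)]
[329.69, 329.94, 329.94, 329.81, 329.66, 329.52, 329.38, 329.23, 329.08, 328.76, 328.11]
far
[np.float64(329.31), np.float64(inf), np.float64(329.32), np.float64(328.54), np.float64(328.37), np.float64(327.97), np.float64(327.07), np.float64(324.96)]
[329.77, 329.74, 329.6, 329.46, 329.32, 329.03, 328.39, 327.18]
near
[np.float64(326.55), np.float64(327.01), np.float64(327.86), np.float64(357.0), np.float64(327.83), np.float64(326.99), np.float64(326.55), np.float64(325.93), np.float64(325.1), np.float64(323.43), np.float64(inf), np.float64(339.0)]
[327.62, 328.03, 328.16, 328.07, 327.93, 327.79, 327.65, 327.32, 326.64, 325.33, None, None]h.py:43: RuntimeWarning: divide by zero encountered in scalar divide
  o.append(round(u+(h-r[u])/(r[u+1]-r[u]),2))
```

Request:
jog_arm:
  increments:
    - {"dx": 0,"dy": 0,"dz": 0.004,"ax": 0,"ay": 0,"az": 0}
    - {"dx": 0,"dy": 0,"dz": 0.005,"ax": 0,"ay": 0,"az": 0}
    - {"dx": 0,"dy": 0,"dz": 0.005,"ax": 0,"ay": 0,"az": 0}
    - {"dx": 0,"dy": 0,"dz": 0.003,"ax": 0,"ay": 0,"az": 0}
    - {"dx": 0,"dy": 0,"dz": 0.001,"ax": 0,"ay": 0,"az": 0}
    - {"dx": 0,"dy": 0,"dz": 0,"ax": 0,"ay": 0,"az": 0}
    - {"dx": 0,"dy": 0,"dz": 0,"ax": 0,"ay": 0,"az": 0}
    - {"dx": 0,"dy": 0,"dz": 0,"ax": 0,"ay": 0,"az": 0}

```text
clock: 21.32
position: [0.584, -0.0577, 0.1872]
ee_rot: [3.141, 0.0, 1.382]
force: [-0.3, -0.5, -1.1]
gripper_width: 0.0087
grasp_force: 30.0
```

```bash
python3 -c "
from h import *
rem(avg(3),.58367,-.0576,.1688,np.pi/2-.189)"
```

```text
t 21.4667 mean [ 0.584  -0.0576  0.1873] sd [0. 0. 0.] rpy [3.1410e+00 1.0000e-04 1.3816e+00] F [-0.03 -0.07 -1.7 ] T [-0.019 -0.093  0.02 ] w 0.008706827535442585 29.99949038028717
d [-0.     -0.0004  0.0185] rot [ 0.0006  0.0001 -0.0002]
```

Request:
jog_arm:
  increments:
    - {"dx": 0,"dy": 0,"dz": 0.0015,"ax": 0,"ay": 0,"az": 0}
    - {"dx": 0,"dy": 0,"dz": 0.0015,"ax": 0,"ay": 0,"az": 0}
    - {"dx": 0,"dy": 0,"dz": 0.0015,"ax": 0,"ay": 0,"az": 0}
    - {"dx": 0,"dy": 0,"dz": 0.0015,"ax": 0,"ay": 0,"az": 0}
    - {"dx": 0,"dy": 0,"dz": 0,"ax": 0,"ay": 0,"az": 0}
    - {"dx": 0,"dy": 0,"dz": 0,"ax": 0,"ay": 0,"az": 0}

```text
clock: 21.97
position: [0.5837, -0.0576, 0.1807]
ee_rot: [-3.141, -0.0, 1.382]
force: [-1.0, 0.5, -1.6]
gripper_width: 0.0089
grasp_force: 30.0
```

Request:
jog_arm:
  increments:
    - {"dx": 0,"dy": 0,"dz": 0.0015,"ax": 0,"ay": 0,"az": 0}
    - {"dx": 0,"dy": 0,"dz": 0.0015,"ax": 0,"ay": 0,"az": 0}
    - {"dx": 0,"dy": 0,"dz": 0.0015,"ax": 0,"ay": 0,"az": 0}
    - {"dx": 0,"dy": 0,"dz": 0.0015,"ax": 0,"ay": 0,"az": 0}
    - {"dx": 0,"dy": 0,"dz": 0,"ax": 0,"ay": 0,"az": 0}
    - {"dx": 0,"dy": 0,"dz": 0,"ax": 0,"ay": 0,"az": 0}

```text
clock: 22.47
position: [0.5837, -0.0576, 0.1748]
ee_rot: [-3.141, -0.0, 1.382]
force: [-0.3, 0.1, -1.8]
gripper_width: 0.009
grasp_force: 30.0
```

No contact so far. The last 6 mm now.

Request:
jog_arm:
  increments:
    - {"dx": 0,"dy": 0,"dz": 0.0015,"ax": 0,"ay": 0,"az": 0}
    - {"dx": 0,"dy": 0,"dz": 0.0015,"ax": 0,"ay": 0,"az": 0}
    - {"dx": 0,"dy": 0,"dz": 0.0015,"ax": 0,"ay": 0,"az": 0}
    - {"dx": 0,"dy": 0,"dz": 0.0015,"ax": 0,"ay": 0,"az": 0}
    - {"dx": 0,"dy": 0,"dz": 0,"ax": 0,"ay": 0,"az": 0}
    - {"dx": 0,"dy": 0,"dz": 0,"ax": 0,"ay": 0,"az": 0}
    - {"dx": 0,"dy": 0,"dz": 0,"ax": 0,"ay": 0,"az": 0}

```text
clock: 23.05
position: [0.5838, -0.0576, 0.169]
ee_rot: [3.142, -0.0, 1.382]
force: [-0.1, -1.0, -1.2]
gripper_width: 0.0089
grasp_force: 30.0
```

```bash
python3 - <<'E'
from h import *
q=(.5267,-.0467,-.189);b=place(q,[(58,0,96)])[0]
m=avg(4);rem(m,b[0],b[1],.1688,np.pi/2-.189)
ims=[ctrl.read_camera('side').astype(float) for _ in range(3)];im=np.mean(ims,0).round().astype(np.uint8);cv2.imwrite('pics/side6.png',im)
L=m[0]-[0,0,.0728]
with np.errstate(all='ignore'):
  for n,P,v0,v1 in(("far",tube(b,-.189,.016,.028),180,186),("leaf",tube(L,-.189,-.011,.011),187,195),("near",tube(b,-.189,-.028,-.016),196,204)):
    o=np.array(right(im,v0,v1,321,338),float);h=np.array(hullright(P,v0,v1),float);print(n,o.round(2),h.round(2))
cv2.imwrite('pics/v6.png',cv2.resize(im[160:220,285:365],None,fx=10,fy=10,interpolation=cv2.INTER_CUBIC))
P=[L-.011*np.array([.1879,.9822,0])]+list(place(q,[(58,-28,96),(58,16,96)]));print(((proj('side',P)-[284.5,159.5])*10).round().tolist())
E
```

```text
t 23.25 mean [ 0.5839 -0.0576  0.169 ] sd [0. 0. 0.] rpy [3.1414 0.     1.3816] F [ 0.1  -0.08 -1.3 ] T [-0.048 -0.078 -0.027] w 0.009125020686116835 29.99950021505356
d [-0.     -0.0002  0.0002] rot [ 0.0002  0.     -0.0002]
far [325.93 326.1  327.41 328.24 328.54 328.86 328.97] [   nan 326.48 328.13 329.03 329.55 329.77 329.74]
leaf [328.73 328.58 328.65 328.78 328.71 328.59 328.62 328.58 328.37] [328.29 328.91 329.22 329.27 329.14 329.   328.86 328.72 328.58]
near [327.99 327.45 327.17 327.34 327.07 326.56 325.92 325.03 323.15] [328.03 328.16 328.07 327.93 327.79 327.65 327.32 326.64 325.33]
[[383.0, 358.0], [375.0, 406.0], [393.0, 287.0]]
```

View pics/v6.png

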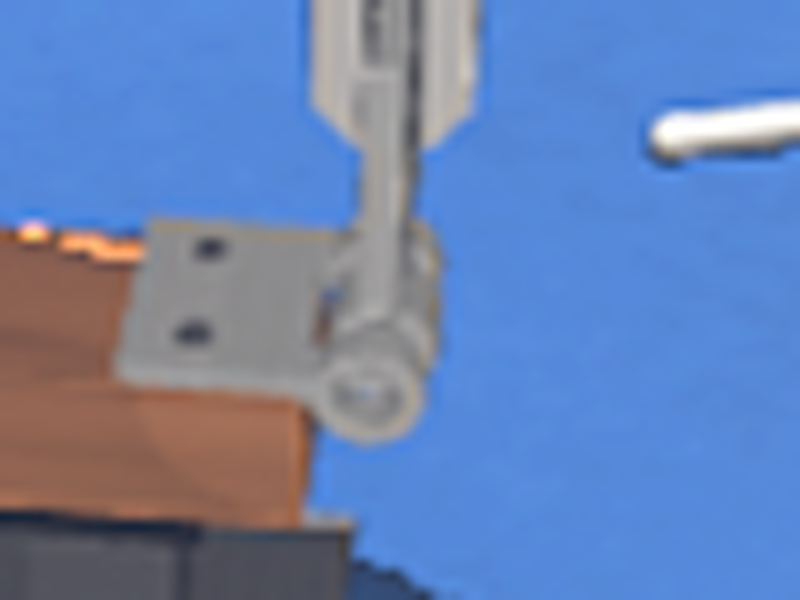

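The side view shows the leaf knuckle seated between the two jamb knuckles, with the near knuckle centred at about crop pixel (370,393). There's no contact force. The edges suggest the block sits about 0.5 mm inward of the leaf, so I'll trim by 0.5 mm.

Request:
jog_arm:
  increments:
    - {"dx": 0,"dy": -0.0005,"dz": 0.0002,"ax": 0,"ay": 0,"az": 0}
    - {"dx": 0,"dy": 0,"dz": 0,"ax": 0,"ay": 0,"az": 0}
    - {"dx": 0,"dy": 0,"dz": 0,"ax": 0,"ay": 0,"az": 0}
    - {"dx": 0,"dy": 0,"dz": 0,"ax": 0,"ay": 0,"az": 0}
    - {"dx": 0,"dy": 0,"dz": 0,"ax": 0,"ay": 0,"az": 0}
    - {"dx": 0,"dy": 0,"dz": 0,"ax": 0,"ay": 0,"az": 0}

```text
clock: 23.9
position: [0.5833, -0.0575, 0.1688]
ee_rot: [-3.142, 0.0, 1.382]
force: [0.4, 0.1, -0.5]
gripper_width: 0.0089
grasp_force: 30.0
```

```bash
python3 - <<'E'
from h import *
m=avg(6);rem(m,.58367,-.0576,.1688,np.pi/2-.189)
if abs(m[0][2]-.1688)<.0006: print(ctrl.finish_job())
E
```

```text
t 24.2 mean [ 0.5833 -0.0575  0.1688] sd [0. 0. 0.] rpy [ 3.1416 -0.      1.3816] F [ 0.51  0.22 -1.96] T [-0.033 -0.08   0.005] w 0.00876695766491273 29.999559223651886
d [-0.      0.0003 -0.    ] rot [ 0.     -0.     -0.0002]
the job is handed in; nothing more can be done
None
```

I handed the job in at 24.2 s. The jamb block is squarely on the stand and released. The leaf's knuckle is held steady between the block's two, bores in line to within about 1 mm by my measurements, with no sign of contact in the force reading.

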